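Seat the drilling template on the fixture's twin pins and lock it

ROBOT

A 6-joint arm with a two-finger parallel gripper is mounted at the origin on the work surface. World frame = base frame: x ahead of the robot, y to its left, z up, the work surface at z = 0. Lengths are in m, angles in rad, forces in N, time in s.
With the tool pointing down it reaches from about 0.4 to 0.825 m from the base axis. Payload 7 kg.
Tool frame: the origin (TCP) lies on the centre line of the jaws, within the pads' length; the fingertips stand 25 mm ahead of it and the grasp point (between the pads) lies 6 mm ahead of it; z points along the fingers, y is the direction in which the jaws open and shut (so a half turn about z gives the same grasp; the last joint's range is limited). The gripper opens to 88 mm and grips with 3 to 60 N. Pads are 19 mm wide; open, the fingers measure 130 mm over their backs; the gripper's body (78 mm by 193 mm) begins 47 mm behind the grasp point.
Start: joints at [-0.97, 0.359, 0.012, 0, -1.224, -0.288], TCP at [0.208, -0.642, 0.252] pointing down, gripper open.
Joint ranges: [-3.07, 3.07], [-1.43, 2.12], [-1.02, 1.25], [-3.03, 1.67], [-3.05, -0], [-3.03, 3.03]. Speed limits (rad/s): [2.39, 2.39, 3.01, 3.14, 3.14, 3.14].

INTERFACE

Orientations are given as [roll, pitch, yaw] about the fixed x, y, z axes, in that order (R = Rz(yaw) Ry(pitch) Rx(roll)).
In Python, from station import * gives the robot as it stands. The module is installed in compiled form; this text tells all that it offers.
- The arm moves only by the tool step_arm, never from a script. Its argument "commands" is text: rows parted by semicolons, each of 6 numbers parted by spaces: the shift along the tool's x, y, z in mm, then the turn, a rotation vector about the tool's x, y, z in rad. A call has 1 to 8 rows; each row shifts and turns the commanded pose from where the row before left it, along the tool's axes as they then stand; what a row does not reach is not made up. A row lasts 1/8 s, in which the tool goes at most 62.5 mm and 10.7 degrees, less where a joint would pass 70% of its speed; a pose out of reach is approached as far as the arm can. A call is refused whole if a number of a shift passes 62.5 or a number of a turn 0.188, either way. A call with a gripper value outside its range is refused whole. "jaw" is the finger opening in mm, from 0 to 87.6, set as the call begins (left out, the last holds). The fingers move at their own pace and stop on an object; "grip_force" is the grip in N (left out, the last holds). Time passes only in rows, so rows that do not move let the fingers close. It gives the time, the measured TCP pose, the force and the opening at its end, in the units of the state.
- get_state(): the state, without advancing time (a new reading comes with each control period).
- grab_frame(name): name is "side" or "top"; returns a dict with "frame" (420x560x3 uint8, red, green, blue), "fovy" (degrees; the focal length in pixels is half the picture's height over the tangent of half this angle, whatever the lens; pixels are square), "cx", "cy" (the principal point, pixels), "rvec" (rotation vector, rad) and "tvec" (3), from world to camera coordinates, as OpenCV has them. Camera axes: x right, y down, z forward; pixel columns grow to the right and rows downward; lengths in m; the calibration is good to about 2 mm. A picture is of the moment at which its call begins. There is no depth.
- job_done(): hands the job in, once; it reports no verdict.
Trained networks look in a picture, given as the dict that the camera call returned (one of the last four; its "shot" number tells which), for a name from the list of things; names that differ only in an ending like _2 or _b are one class to them, and where a whole thing is asked for, a point or a joint stands for the part that bears it (a point fixed in the world has none). Each returns a list of dicts, best first, with "conf" (0 to 1); they miss things now and then, are a little off and sometimes report something else, mostly with a low value. They report only what shows in the picture. A call takes as long as a camera call. They do not tell look-alikes from the thing itself.
- recognise(picture, name): "pixel" ([column, row] in pixels, amid what is visible of it).
The state is a dict: "t": time; "q": joint angles; "qd": joint speeds; "joint_efforts": joint torques, N m; "eef_pos": TCP position; "ee_rot": TCP orientation; "force": force on the tool from outside, world axes, zero at the start; "moment": the same for the moment, N m; "width": finger opening in m.
Only numpy, scipy, OpenCV 4.12 (cv2) and the standard library are available. Lean on these libraries where they do the work, as an engineer would, in place of code of your own. Each camera call takes 0.05 s, during which the arm holds its last target.

TASK

Lift the drilling template by its handle and lower it gently over both pins of the drilling fixture until it lies flat and fully home on the pin plate, feeling for the pins and never forcing it. Then swing the tab round to its stop over the template's end to lock it, and let go. Leave everything else on the bench where it is.

Things in the scene. Friction and masses are not known exactly. Their poses are not given: they have to be found in the camera images.
- fixture: Drilling fixture fixed to the bench: a dark steel block 130 (x) x 260 (y) x 18 mm. Origin: centre of its underside, on the bench; y along its length, z up. On it lies an aluminium pin plate 100 x 180 mm, 24 mm above the bench at its top, with two upright pins (see seat) and a dark horn blank in the middle. At the +y end is the swing tab.
- seat (a point): Nominal centre of the pin plate's top, axes as the fixture; a template fully home has its underside here. Two 10 mm pins, 24 mm tall above it, flat tips with a 1 mm bevel, nominally at y +58 and -58 mm. The plate is hand-clamped and rigid: both pins are shifted together by up to 5 mm in x and 5 mm in y from nominal (no turn), different each time, not shown in this pose.
- template: Drilling template: a flat aluminium frame 100 (x) x 180 (y) x 8 mm, 0.3 to 0.55 kg, with a window 60 x 54 mm and a bridge handle. Origin: centre of the underside. Two through holes 12 mm across at x 0, y +58 and -58 mm (1 mm play around a pin). The same either way round. Starts flat on the bench.
- template_grip (a point): Centre of the template's handle bar, 38 mm above its underside: a bar 14 mm wide in x, 80 mm long in y, 14 mm high, on two 10 mm posts at y +-35 mm; free space below the bar down to the plate. Axes as the template.
- tab (a joint): Swing tab: steel strip 20 mm wide, 6 mm thick on a vertical pivot, light friction (0.08 N m), stays where left. At 0 it points to the fixture's -x, beside the template's place (starts -0.3 to 0 rad); turns anticlockwise from above to its stop at 1.57 rad, pointing to the fixture's -y, over the template's end. Its underside is 2 mm above a template fully home; it strikes one that is not.
- tab_pivot (a point): The tab's pivot, at fixture x 0, y +118 mm, 34 mm above the bench (the tab's underside), axes as the fixture.
- tab_knob (a point): Middle of the upright black knob on the tab, 12 mm across, 28 mm tall, 34 mm from the pivot, its top 68 mm above the bench (this point is 54 mm above it).
- horn_ring_a: Bystander: a cut horn ring 44 mm across, 14 mm tall. Leave it where it is.
- horn_ring_b: Bystander: a cut horn ring 56 mm across, 18 mm tall. Leave it where it is.
- horn_tip: Bystander: a sawn horn tip standing upright, 75 mm tall. Leave it where it is.
- push_block: Bystander: a wooden push block 50 x 100 x 40 mm. Leave it where it is.
- file_brush: Bystander: a bench brush lying flat. Leave it where it is.
- mug: Bystander: a white mug, 90 mm tall. Leave it where it is.
- screwdriver: Bystander: a screwdriver lying flat. Leave it where it is.
- oil_can: Bystander: a grey oil bottle, 120 mm tall. Leave it where it is.
Things that resemble listed ones, but are neither listed nor needed, are in the scene too. What is shaped like the template but red or turquoise is not meant.

How it is judged:
On the way, in this order (a step that is already met when the one before it is completed fails the run):
1. the template is fully home over both pins (z of template_grip in the frame of seat between 0.034 and 0.04 m and horizontal distance between template_grip and seat below 0.01 m and angle between the y axis of template and the y axis of fixture, either way round below 0.06 rad and angle between template's own z axis and vertical below 0.035 rad), for 0.2 s.
2. the tab is swung to its stop over the template (value of joint tab above 1.4 rad), for 0.2 s.
At the end, for the whole second after the job is handed in: The template lies flat and at rest on the pin plate with both pins through its holes (underside within 2 mm of the plate, within 10 mm of the nominal seat, turned less than 0.06 rad from the fixture, tilt under 0.035 rad), and the tab is over its end (joint above 1.4 rad) (all of step 1 and value of joint tab above 1.4 rad and linear speed of template below 0.02 m/s); the robot touches nothing.
It fails at once if the template is forced: it presses on the fixture with more than 40 N (contact force between template and fixture above 40 N).
It fails at once if a bystander is moved by more than 30 mm (distance of any of horn_ring_a, horn_ring_b, horn_tip, push_block, file_brush, mug, screwdriver, oil_can from where it was at the start of the episode above 0.03 m).
It also fails if it takes over 72 s, if anything falls off the work surface, if the arm or the gripper's body presses on something with over 40 N, if the wrist force passes 120 N, or if a joint passes its speed limit or range.

## Working session

There is one attempt and no reset: what is moved stays moved. The work goes in short steps, Python scripts to look and compute and a tool call to move; the robot and the scene stay as the last step left them, time stands still between calls to the robot, and variables do not carry over. Pictures are saved under pics/ and viewed, and the job is handed in when it is done.

Besides the shell and the picture viewer there is one more tool, called as name(argument=value, ...), one argument or row to a line, values as JSON. step_arm: Moves the arm, as the interface text tells. Its arguments: {"type":"object","properties":{"commands":{"type":"string"},"jaw":{"type":"number"},"grip_force":{"type":"number"}},"required":["commands"]}

```bash
mkdir -p pics; cat > h.py <<'E'
from station import *
import numpy as np, cv2, json, pickle
def shot(n,f):
    p=grab_frame(n); cv2.imwrite('pics/'+f,cv2.cvtColor(p['frame'],cv2.COLOR_RGB2BGR)); pickle.dump(p,open('pics/'+f+'.pkl','wb')); return p
def K(p):
    f=p['frame'].shape[0]/2/np.tan(np.radians(p['fovy'])/2)
    return np.array([[f,0,p['cx']],[0,f,p['cy']],[0,0,1]])
def proj(p,P):
    return cv2.projectPoints(np.array(P,float).reshape(-1,3),np.array(p['rvec']),np.array(p['tvec']),K(p),None)[0].reshape(-1,2)
def ray(p,uv,z):
    R=cv2.Rodrigues(np.array(p['rvec'],float))[0];t=np.array(p['tvec'],float).reshape(3)
    c=-R.T@t; d=R.T@np.linalg.inv(K(p))@np.array([uv[0],uv[1],1.]); return c+d*(z-c[2])/d[2]
E
python3 - <<'E'
from h import *
s=get_state();print(s)
for n in('side','top'):
    p=shot(n,n+'0.png');print(n,p['fovy'],p['cx'],p['cy'],p['rvec'],p['tvec'],[k for k in p])
    for o in('template','fixture','tab_knob','template_grip'):
        print(o,[(np.round(d['pixel']),round(d['conf'],2)) for d in recognise(p,o)])
E
```

```text
{'t': 0.0, 'q': array([-9.69859000e-01,  3.59408002e-01,  1.10002683e-02, -3.38139600e-04,
       -1.22407394e+00, -2.88085857e-01]), 'qd': array([ 1.94970623e-03, -9.48773248e-05, -6.09955516e-04,  1.33192602e-03,
        2.22337459e-03,  9.92909874e-04]), 'joint_efforts': array([-1.29392192e-03, -5.82725573e+01,  2.93055707e+01,  6.99680507e+00,
        7.12796827e-03, -9.40807922e-05]), 'eef_pos': array([ 0.2075625 , -0.64180465,  0.25058565]), 'ee_rot': array([ 3.13988644e+00, -1.74116944e-04, -2.82885621e+00]), 'force': array([-0.29307959,  0.60922562, -0.69705798]), 'moment': array([-0.0038062 , -0.0164122 , -0.00405876]), 'width': 0.08751839406900731}
side 49.18304533177376 277.89769166217184 211.58541565120282 [ 0.38740954 -2.79232156  1.1318813 ] [0.49333027 0.1960857  1.18822265] ['frame', 'fovy', 'cx', 'cy', 'rvec', 'tvec', 'shot']
template [(array([372., 208.]), 0.88), (array([323., 333.]), 0.82), (array([298., 185.]), 0.63), (array([357., 130.]), 0.63)]
fixture [(array([232., 283.]), 0.96)]
tab_knob [(array([214., 302.]), 0.58), (array([350., 172.]), 0.31)]
template_grip [(array([361., 126.]), 0.74), (array([324., 334.]), 0.72), (array([294., 188.]), 0.6), (array([368., 213.]), 0.57)]
top 52.678523486422556 280.64575809135823 206.89633687484763 [ 2.09345854 -2.15342881  0.19445818] [-0.06112886  0.54526574  1.3812397 ] ['frame', 'fovy', 'cx', 'cy', 'rvec', 'tvec', 'shot']
template [(array([319., 264.]), 0.85), (array([330., 214.]), 0.65), (array([196., 270.]), 0.62), (array([434., 244.]), 0.58), (array([220., 195.]), 0.16)]
fixture [(array([220., 198.]), 0.87), (array([181., 192.]), 0.46)]
tab_knob []
template_grip [(array([317., 268.]), 0.97), (array([191., 273.]), 0.88), (array([426., 241.]), 0.63), (array([334., 219.]), 0.59), (array([384., 188.]), 0.59), (array([267., 151.]), 0.5)]
```

```bash
ls pics
```

```text
side0.png
side0.png.pkl
top0.png
top0.png.pkl
```

View pics/side0.png

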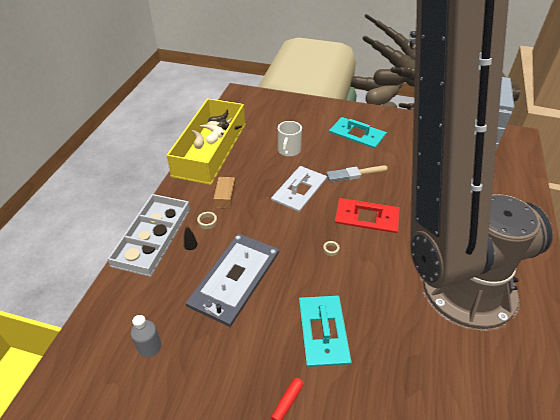

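View pics/top0.png

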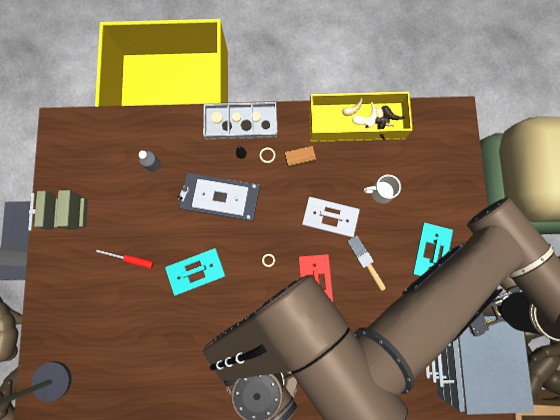

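```bash
python3 - <<'E'
import cv2
a=cv2.imread('pics/top0.png');cv2.imwrite('pics/top0z.png',cv2.resize(a[120:320,130:390],None,fx=3,fy=3,interpolation=cv2.INTER_CUBIC))
a=cv2.imread('pics/side0.png');cv2.imwrite('pics/side0z.png',cv2.resize(a[200:400,130:390],None,fx=3,fy=3,interpolation=cv2.INTER_CUBIC))
E
```

```text
(no output)
```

View pics/top0z.png

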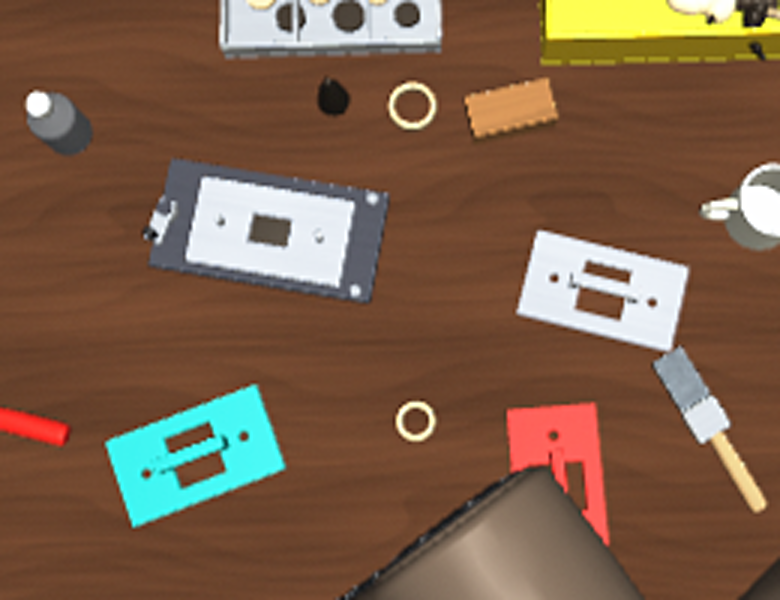

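View pics/side0z.png

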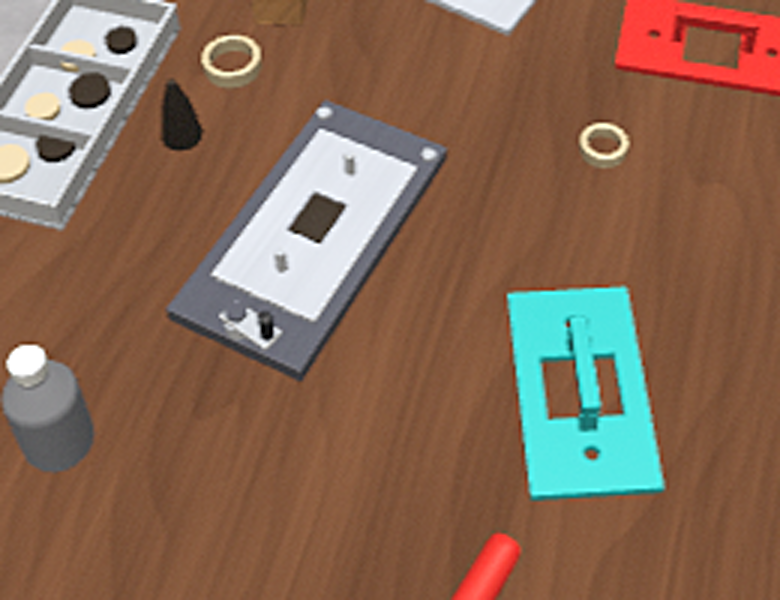

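The grey template is at top-view pixel (331,216) and side-view (299,188). The fixture is at top (219,197) and side (232,283), with its tab on the left end. I'll now measure their poses from the outlines.

```bash
cat > m.py <<'E'
from h import *
from scipy.optimize import least_squares
def quad(p,c,thr=150,sat=40):
    im=cv2.resize(p['frame'],None,fx=4,fy=4,interpolation=cv2.INTER_CUBIC)
    hsv=cv2.cvtColor(im,cv2.COLOR_RGB2HSV)
    m=((hsv[...,2]>thr)&(hsv[...,1]<sat)).astype(np.uint8)
    m=cv2.morphologyEx(m,cv2.MORPH_OPEN,np.ones((5,5)))
    n,l,st,_=cv2.connectedComponentsWithStats(m)
    u,v=int(c[0]*4),int(c[1]*4)
    w=l[v-60:v+60,u-60:u+60];w=w[w>0];k=np.bincount(w).argmax()
    cs,_=cv2.findContours((l==k).astype(np.uint8),cv2.RETR_EXTERNAL,cv2.CHAIN_APPROX_NONE)
    c=max(cs,key=cv2.contourArea);h=cv2.convexHull(c)
    for e in np.linspace(5,100,60):
        a=cv2.approxPolyDP(h,e,True)
        if len(a)<=4:break
    a=a.reshape(-1,2).astype(float);pts=c.reshape(-1,2).astype(float)
    L=[]
    for i in range(4):
        A,B=a[i],a[(i+1)%4];d=(B-A)/np.linalg.norm(B-A);s=(pts-A)@d;o=np.abs((pts-A)@np.array([-d[1],d[0]]))
        q=pts[(o<6)&(s>.1*np.linalg.norm(B-A))&(s<.9*np.linalg.norm(B-A))]
        vx,vy,x,y=cv2.fitLine(q.astype(np.float32),cv2.DIST_HUBER,0,.01,.01).ravel();L.append(np.cross([x,y,1],[x+vx,y+vy,1]))
    C=[]
    for i in range(4):
        z=np.cross(L[i-1],L[i]);C.append(z[:2]/z[2])
    return (np.array(C)+.5)/4-.5
def mid(C): return np.array(C)
def pose(P,z):
    Pc=P.mean(0); 
    s=[np.linalg.norm(P[i]-P[(i+1)%4]) for i in range(4)]
    i=int(np.argmax([s[0]+s[2],s[1]+s[3]]))
    d=P[(i+1)%4]-P[i]-(P[(i+3)%4]-P[(i+2)%4])
    return Pc,np.arctan2(d[1],d[0]),s
if __name__=='__main__':
    import sys
    for n,f,o,c,z in [('t','top0.png','templ',(331,216),.008),('s','side0.png','templ',(299,188),.008),('t','top0.png','plate',(232,203),.024),('s','side0.png','plate',(240,262),.024)]:
        p=pickle.load(open('pics/'+f+'.pkl','rb'))
        C=quad(p,c);P=np.array([ray(p,x,z) for x in C]);Pc,a,s=pose(P,z)
        print(n,o,C.round(1).tolist(),'ctr',Pc.round(4),'yawlong',round(a,4),np.round(s,4))
E
python3 m.py
```

```text
t templ [[308.7, 196.1], [359.4, 208.6], [352.9, 236.9], [301.8, 224.1]] ctr [ 0.5132 -0.2486  0.008 ] yawlong -1.8472 [0.181  0.102  0.1804 0.1018]
s templ [[327.1, 175.9], [299.0, 210.3], [270.1, 197.9], [299.5, 165.2]] ctr [ 0.5121 -0.2448  0.008 ] yawlong 1.2953 [0.1822 0.102  0.1822 0.1025]
t plate [[197.1, 178.1], [248.0, 186.8], [242.7, 215.3], [191.0, 206.5]] ctr [0.5906 0.1332 0.024 ] yawlong -1.7707 [0.1809 0.1017 0.1813 0.1021]
s plate [[236.2, 242.0], [269.0, 255.2], [234.4, 307.1], [199.5, 291.2]] ctr [0.5889 0.1361 0.024 ] yawlong 1.3758 [0.102  0.1813 0.1018 0.1811]
```

```bash
python3 - <<'E'
from h import *
t=pickle.load(open('pics/top0.png.pkl','rb'));s=pickle.load(open('pics/side0.png.pkl','rb'))
def z(p,u,v,r=12,k=24):
    a=p['frame'][v-r:v+r,u-r:u+r,::-1];a=cv2.resize(a,None,fx=k/1.0*.66,fy=k*.66,interpolation=cv2.INTER_NEAREST)
    return a
A=np.vstack([np.hstack([z(t,203,193,9),z(t,236,198,9)]),np.hstack([z(s,246,255,9),z(s,223,287,9)])])
print(A.shape);cv2.imwrite('pics/pinz.png',A)
# expected nominal
c=np.array([.5898,.1346]);yaw=-.1975
R=np.array([[np.cos(yaw),-np.sin(yaw)],[np.sin(yaw),np.cos(yaw)]])
for y in(.058,-.058):
    b=c+R@[0,y]
    for zz in(.024,.048):print(y,zz,proj(t,[*b,zz]).round(1),proj(s,[*b,zz]).round(1))
for x,y in [(-.065,-.13),(-.065,.13),(.065,.13),(.065,-.13)]:
    b=c+R@[x,y];print(proj(t,[*b,.018]).round(1),proj(s,[*b,.018]).round(1))
E
```

```text
(570, 570, 3)
0.058 0.024 [[202.8 194. ]] [[223.4 288.6]]
0.058 0.048 [[201.5 192.5]] [[222.6 283.1]]
-0.058 0.024 [[235.7 199.6]] [[246.4 256.4]]
-0.058 0.048 [[235.  198.1]] [[245.9 250.8]]
[[253.  221.7]] [[280.2 247.9]]
[[178.9 209.1]] [[230.9 322.8]]
[[186.8 173.2]] [[185.9 301.6]]
[[259.7 185.3]] [[239.2 231.8]]
```

View pics/pinz.png

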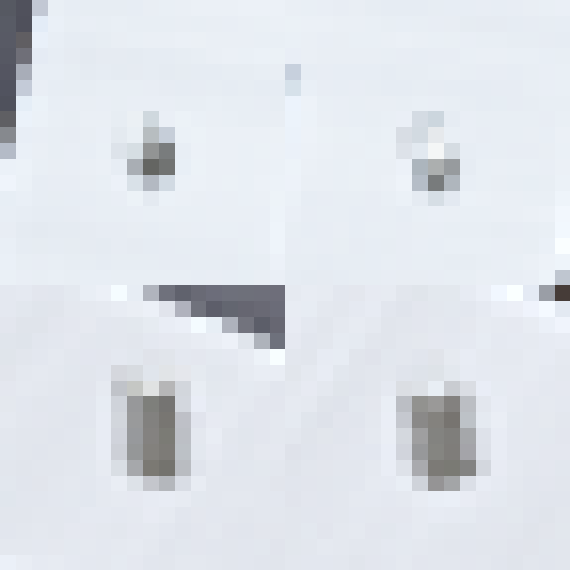

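Both pins sit within about 2 mm of nominal relative to the plate. First move: turn the tool so the jaws line up across the handle, then travel over it.

step_arm(
  commands="0 0 0 0 0 -0.164; 0 0 0 0 0 -0.164; 0 0 0 0 0 -0.164; 0 0 0 0 0 -0.164; 0 0 0 0 0 -0.164; 0 0 0 0 0 -0.162; 0 0 0 0 0 0",
)

```text
t: 1.38
eef_pos: [0.2077, -0.6422, 0.2516]
ee_rot: [-3.142, -0.0, -1.848]
force: [-0.4, 0.2, -0.1]
width: 0.0877
```

```bash
cat >> h.py <<'E'
from scipy.spatial.transform import Rotation as Ro
def delta(target):
    s=get_state();R=Ro.from_euler('xyz',s['ee_rot']);d=R.inv().apply(np.array(target)-s['eef_pos'])*1000
    print('t',round(s['t'],2),'pos',s['eef_pos'].round(4),'rot',s['ee_rot'].round(4),'F',s['force'].round(1),'M',s['moment'].round(2),'w',round(s['width'],4));print('tool delta mm',d.round(1));return d
def ax(yaw): print('xt',np.cos(yaw),np.sin(yaw))
E
python3 - <<'E'
from h import *
delta([.5126,-.2467,.15])
# pin midpoint estimates
t=pickle.load(open('pics/top0.png.pkl','rb'));s=pickle.load(open('pics/side0.png.pkl','rb'))
for p,a,b in((t,(203,193.1),(235.8,198.5)),(s,(223.5,286.5),(246,254.5))):
    A=ray(p,a,.036);B=ray(p,b,.036);d=A-B;print((A+B)/2,np.linalg.norm(d),np.arctan2(d[1],d[0]))
    
E
```

```text
t 1.38 pos [ 0.2077 -0.6422  0.2516] rot [-3.1416 -0.     -1.8479] F [-0.4  0.2 -0.1] M [0.03 0.09 0.05] w 0.0877
tool delta mm [-463.9 -185.1  101.6]
[0.59072687 0.13239247 0.036     ] 0.11462951071133487 1.3761157700103441
[0.58863548 0.13681199 0.036     ] 0.11431862356631996 1.381345397626921
```

step_arm(
  commands="-46.4 -18.5 8; -46.4 -18.5 8",
)

```text
validation failed for argument at $.co...
```

step_arm(
  commands="-46.4 -18.5 0 0 0 0; -46.4 -18.5 0 0 0 0; -46.4 -18.5 0 0 0 0; -46.4 -18.5 0 0 0 0; -46.4 -18.5 0 0 0 0; -46.4 -18.5 20 0 0 0; -46.4 -18.5 20 0 0 0; -46.4 -18.5 20 0 0 0",
)

```text
t: 2.38
eef_pos: [0.4522, -0.324, 0.1914]
ee_rot: [-3.141, -0.0, -1.851]
force: [1.0, -0.4, -0.2]
width: 0.0879
```

step_arm(
  commands="-46.4 -18.5 20 0 0 0; -46.4 -18.5 20 0 0 0; 0 0 0 0 0 0; 0 0 0 0 0 0",
)

```text
t: 2.88
eef_pos: [0.5121, -0.2462, 0.1516]
ee_rot: [3.141, -0.0, -1.848]
force: [1.0, 0.4, 0.2]
width: 0.0874
```

```bash
python3 - <<'E'
from h import *
delta([.5126,-.2467,.044])
p=shot('side','side1.png');q=shot('top','top1.png')
cv2.imwrite('pics/side1z.png',cv2.resize(p['frame'][100:260,200:440,::-1],None,fx=3,fy=3,interpolation=cv2.INTER_CUBIC))
E
```

```text
t 2.88 pos [ 0.5121 -0.2462  0.1516] rot [ 3.1413e+00 -2.0000e-04 -1.8483e+00] F [1.  0.4 0.2] M [ 0.05  0.06 -0.03] w 0.0874
tool delta mm [  0.4  -0.6 107.6]
```

View pics/side1z.png

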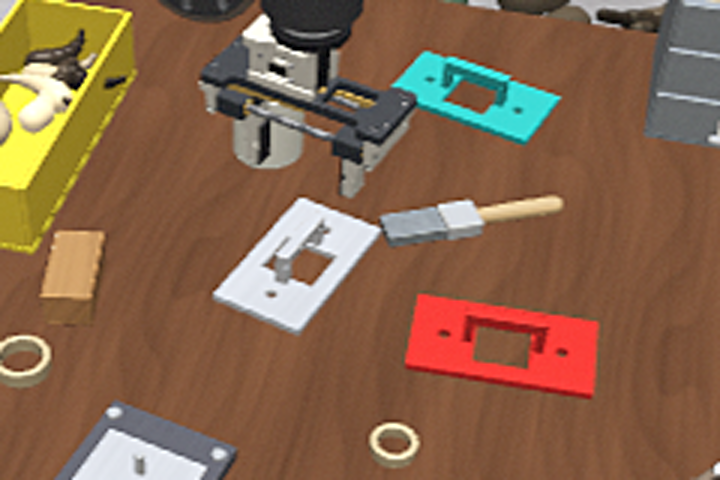

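View pics/top1.png

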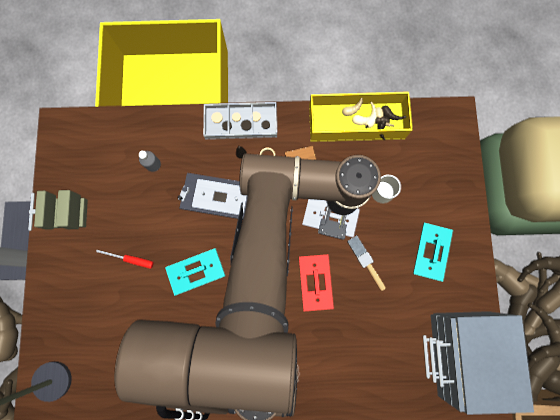

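The jaws straddle the handle bar in the side view (zoom ~(300,250)). Descending with a narrower opening.

step_arm(
  commands="0 -0.5 25 0 0 0; 0 0 25 0 0 0; 0 0 25 0 0 0; 0 0 20 0 0 0; 0 0 12.5 0 0 0; 0 0 0 0 0 0; 0 0 0 0 0 0",
  jaw=50,
)

```text
t: 3.85
eef_pos: [0.5131, -0.2467, 0.0449]
ee_rot: [-3.14, 0.0, -1.847]
force: [-0.1, 0.0, -0.1]
width: 0.0498
```

step_arm(
  commands="0 0 0 0 0 0; 0 0 0 0 0 0; 0 0 0 0 0 0; 0 0 0 0 0 0; 0 0 0 0 0 0; 0 0 0 0 0 0",
  jaw=0,
  grip_force=35,
)

```text
t: 4.6
eef_pos: [0.513, -0.2463, 0.0442]
ee_rot: [-3.141, 0.0, -1.847]
force: [0.9, 0.7, 1.0]
width: 0.0138
```

```bash
python3 - <<'E'
from h import *
delta([.5126,-.2467,.044])
E
```

```text
t 4.6 pos [ 0.513  -0.2463  0.0442] rot [-3.141   0.     -1.8466] F [0.9 0.7 1. ] M [ 0.08 -0.23 -0.04] w 0.0138
tool delta mm [0.4 0.3 0.2]
```

step_arm(
  commands="0 0 -10 0 0 0; 0 0 -15 0 0 0; 0 0 -20 0 0 0; 0 0 -25 0 0 0; 0 0 -25 0 0 0; 0 0 -25 0 0 -0.04; 0 0 0 0 0 -0.04; 0 0 0 0 0 0",
)

```text
t: 5.6
eef_pos: [0.5123, -0.2462, 0.165]
ee_rot: [-3.141, 0.0, -1.767]
force: [-1.0, 0.3, -4.6]
width: 0.0136
```

```bash
python3 - <<'E'
from h import *
delta([.5897,.1346,.130])
E
```

```text
t 5.6 pos [ 0.5123 -0.2462  0.165 ] rot [-3.1410e+00  3.0000e-04 -1.7673e+00] F [-1.   0.3 -4.6] M [ 0.01  0.14 -0.  ] w 0.0136
tool delta mm [-388.6   -1.6   35.1]
```

step_arm(
  commands="-20 0 0 0 0 0; -35 0 0 0 0 0; -40 0 0 0 0 0; -40 0 0 0 0 0; -40 0 0 0 0 0; -40 0 0 0 0 0; -40 0 0 0 0 0; -40 0 0 0 0 0",
)

```text
t: 6.6
eef_pos: [0.5696, 0.0451, 0.1639]
ee_rot: [3.141, -0.0, -1.767]
force: [0.5, -1.1, -3.8]
width: 0.0139
```

step_arm(
  commands="-40 -0.8 10 0 0 0; -33 -0.8 10 0 0 0; -20 0 10 0 0 0; 0 0 5 0 0 0; 0 0 0 0 0 0; 0 0 0 0 0 0; 0 0 0 0 0 0; 0 0 0 0 0 0",
)

```text
t: 7.6
eef_pos: [0.5899, 0.1335, 0.1295]
ee_rot: [-3.141, 0.0, -1.767]
force: [-0.2, 0.2, -4.3]
width: 0.0136
```

```bash
python3 - <<'E'
from h import *
delta([.5897,.1346,.130])
p=shot('side','side2.png');q=shot('top','top2.png')
cv2.imwrite('pics/side2z.png',cv2.resize(p['frame'][180:340,140:340,::-1],None,fx=4,fy=3.75,interpolation=cv2.INTER_CUBIC))
cv2.imwrite('pics/top2z.png',cv2.resize(q['frame'][130:280,130:330,::-1],None,fx=4,fy=4,interpolation=cv2.INTER_CUBIC))
E
```

```text
t 7.6 pos [0.5899 0.1335 0.1295] rot [-3.1411e+00  4.0000e-04 -1.7674e+00] F [-0.2  0.2 -4.3] M [ 0.03  0.09 -0.01] w 0.0136
tool delta mm [-1.   0.4 -0.5]
```

View pics/side2z.png

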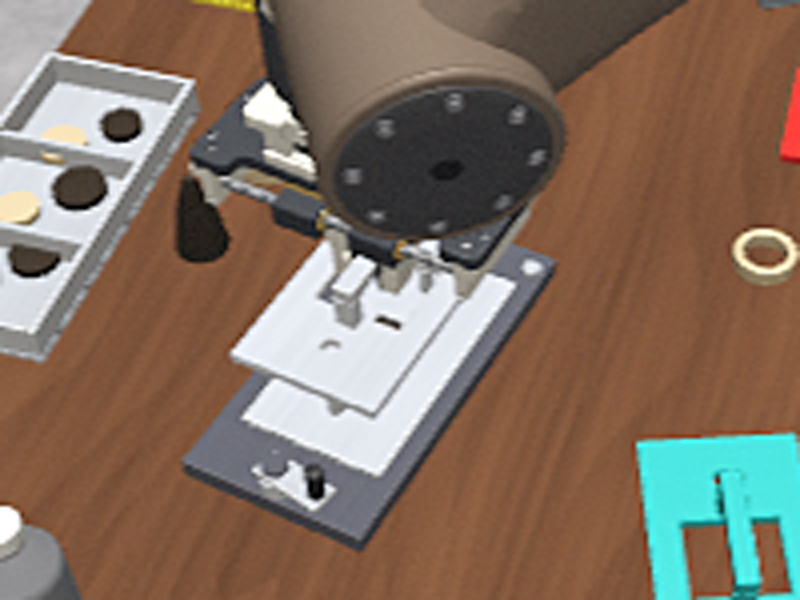

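View pics/top2z.png

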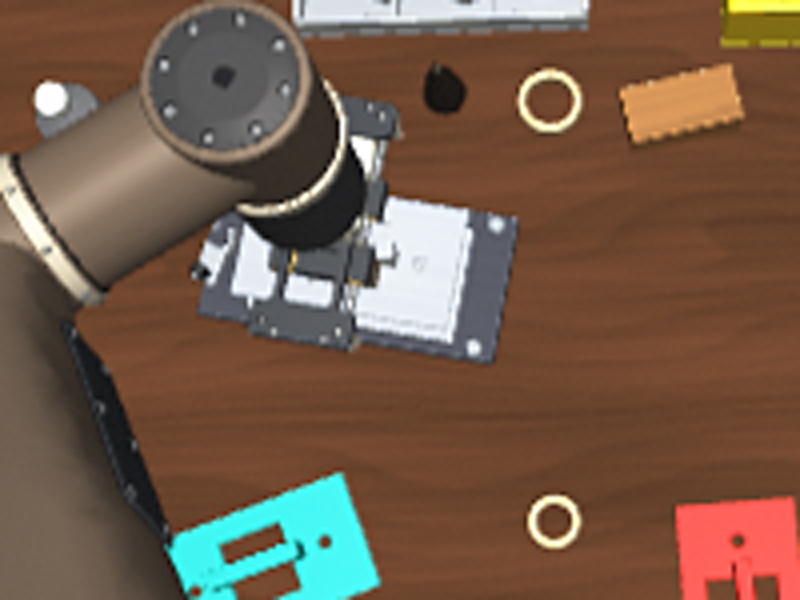

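```bash
python3 - <<'E'
from h import *
p=pickle.load(open('pics/side2.png.pkl','rb'))
s=get_state();c=s['eef_pos'];yaw=s['ee_rot'][2]+np.pi/2
R=np.array([[np.cos(yaw),-np.sin(yaw)],[np.sin(yaw),np.cos(yaw)]])
for n,x,y,z in [('cTop-',-.05,.09,.008),('cTop+',.05,.09,.008),('cBot-',-.05,.09,0),('cBot+',.05,.09,0),('hole',0,.058,.008),('-bar end',0,.04,.045)]:
    b=c[:2]+R@[x,y];u=proj(p,[*b,c[2]-.044+z])[0];print(n,u.round(1),'zoom',((u-[140,180])*[4,3.75]).round(0))
a=p['frame'][235:305,185:265,::-1];cv2.imwrite('pics/s2zz.png',cv2.resize(a,None,fx=9,fy=8,interpolation=cv2.INTER_NEAREST))
E
```

```text
cTop- [232.1 289.6] zoom [368. 411.]
cTop+ [196.4 273.8] zoom [226. 352.]
cBot- [232.3 291.5] zoom [369. 418.]
cBot+ [196.8 275.7] zoom [227. 359.]
hole [221.1 271.8] zoom [325. 344.]
-bar end [223.8 257. ] zoom [335. 289.]
```

View pics/s2zz.png

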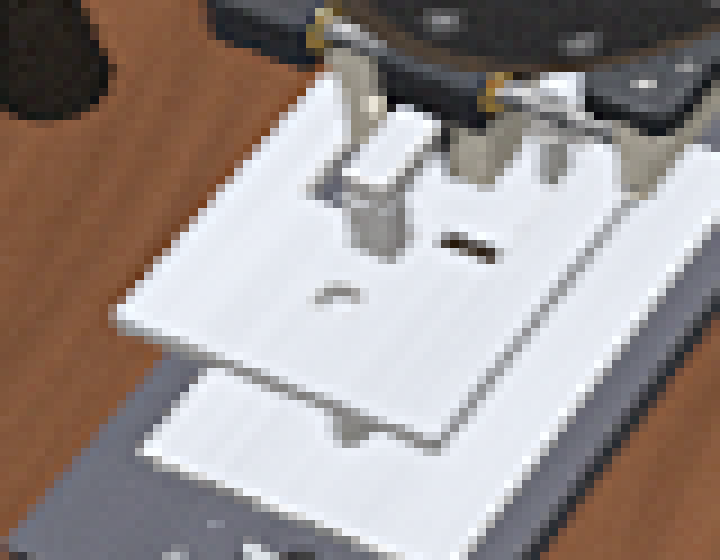

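step_arm(
  commands="-1 0.4 8 0 0 0; 0 0 10 0 0 0; 0 0 8 0 0 0; 0 0 4.5 0 0 0; 0 0 0 0 0 0; 0 0 0 0 0 0; 0 0 0 0 0 0",
)

```text
t: 8.57
eef_pos: [0.5898, 0.1351, 0.0989]
ee_rot: [-3.141, 0.0, -1.767]
force: [-0.4, -0.2, -4.1]
width: 0.0141
```

```bash
python3 - <<'E'
from h import *
delta([.5897,.1346,.099])
s=get_state();c=s['eef_pos'];yaw=s['ee_rot'][2]+np.pi/2
R=np.array([[np.cos(yaw),-np.sin(yaw)],[np.sin(yaw),np.cos(yaw)]])
p=shot('side','side3.png');q=shot('top','top3.png')
cv2.imwrite('pics/s3zz.png',cv2.resize(p['frame'][235:310,185:265,::-1],None,fx=9,fy=8,interpolation=cv2.INTER_NEAREST))
cv2.imwrite('pics/t3zz.png',cv2.resize(q['frame'][170:235,180:265,::-1],None,fx=9,fy=9,interpolation=cv2.INTER_NEAREST))
for P,o,k in((p,(185,235),(9,8)),(q,(180,170),(9,9))):
  for n,x,y,z in [('x-y+',-.05,.09,.008),('x+y+',.05,.09,.008),('x-y-',-.05,-.09,.008),('x+y-',.05,-.09,.008),('hole+',0,.058,.008),('hole-',0,-.058,.008)]:
    b=c[:2]+R@[x,y];u=proj(P,[*b,c[2]-.044+z])[0];print(n,u.round(1),'zoom',((u+.5-o)*k).round(0))
  for y in(.058,-.058):
    u=proj(P,[*(np.array([.5897,.1346])+R@[0,y]),.048])[0];print('pin tip',u.round(1),'zoom',((u+.5-o)*k).round(0))
E
```

```text
t 8.57 pos [0.5898 0.1351 0.0989] rot [-3.1410e+00  4.0000e-04 -1.7668e+00] F [-0.4 -0.2 -4.1] M [0.1  0.06 0.03] w 0.0141
tool delta mm [ 0.5 -0.  -0.1]
x-y+ [232.8 297.3] zoom [435. 503.]
x+y+ [197.8 281.6] zoom [119. 377.]
x-y- [268.2 245.6] zoom [753.  88.]
x+y- [235.4 232.6] zoom [458. -15.]
hole+ [222.1 279.7] zoom [338. 361.]
hole- [245.6 247.3] zoom [550. 102.]
pin tip [222.7 283.1] zoom [344. 389.]
pin tip [245.9 250.8] zoom [553. 130.]
x-y+ [188.2 204.4] zoom [ 78. 314.]
x+y+ [194.3 175.9] zoom [133.  58.]
x-y- [240.9 213.3] zoom [553. 394.]
x+y- [246.4 184.5] zoom [602. 135.]
hole+ [200.5 191.6] zoom [189. 199.]
hole- [234.3 197.2] zoom [493. 250.]
pin tip [201.5 192.6] zoom [198. 208.]
pin tip [235.  198.2] zoom [499. 258.]
```

View pics/s3zz.png

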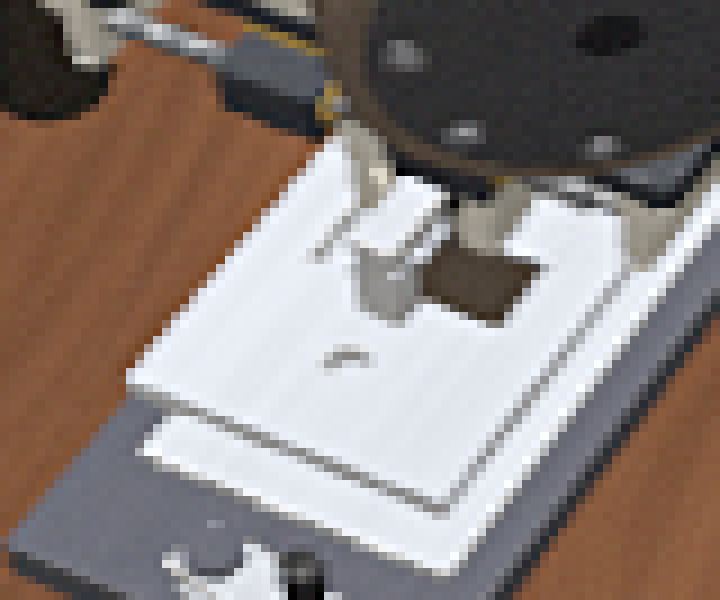

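View pics/t3zz.png

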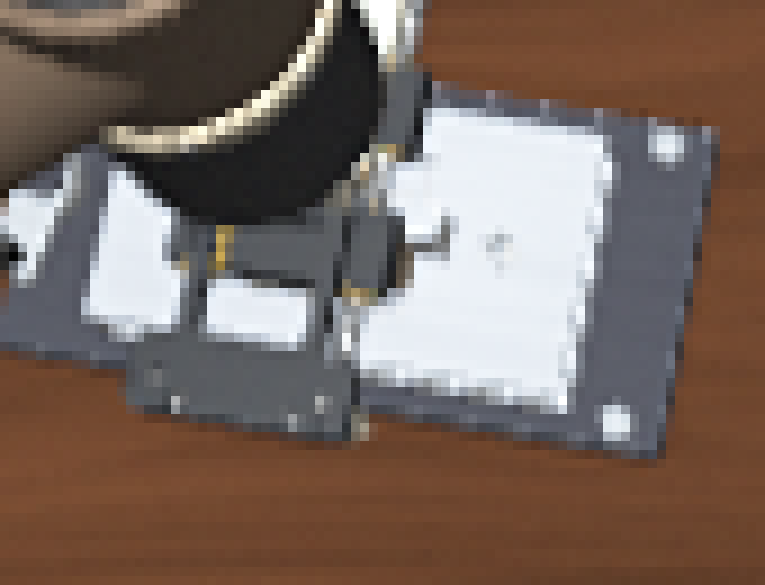

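The template is level, about 7 mm above the pin tips. The side view puts it up to 2.6 mm toward −y of the pins, while the top view says it is aligned. I'll settle that by feel, splitting the difference first.

step_arm(
  commands="-1 0 3 0 0 0; 0 0 2 0 0 0; 0 0 0 0 0 0; 0 0 0 0 0 0",
)

```text
t: 9.18
eef_pos: [0.5898, 0.136, 0.0935]
ee_rot: [3.142, -0.0, -1.767]
force: [0.5, 0.0, -3.7]
width: 0.0137
```

step_arm(
  commands="0 0 1 0 0 0; 0 0 0 0 0 0",
)

```text
t: 9.43
eef_pos: [0.5897, 0.1359, 0.0925]
ee_rot: [3.141, -0.0, -1.767]
force: [0.7, 0.8, -3.1]
width: 0.0141
```

step_arm(
  commands="0 0 1 0 0 0; 0 0 0 0 0 0",
)

```text
t: 9.68
eef_pos: [0.5899, 0.136, 0.0916]
ee_rot: [-3.141, 0.0, -1.767]
force: [1.4, -0.2, -4.8]
width: 0.014
```

step_arm(
  commands="0 0 0.7 0 0 0; 0 0 0 0 0 0",
)

```text
t: 9.93
eef_pos: [0.5899, 0.136, 0.0909]
ee_rot: [-3.141, 0.0, -1.767]
force: [1.5, -0.1, -4.5]
width: 0.0139
```

step_arm(
  commands="0 0 0.8 0 0 0; 0 0 0 0 0 0",
)

```text
t: 10.18
eef_pos: [0.5899, 0.136, 0.0901]
ee_rot: [-3.141, 0.0, -1.767]
force: [1.8, -0.4, -3.6]
width: 0.0137
```

step_arm(
  commands="0 0 0.8 0 0 0; 0 0 0 0 0 0",
)

```text
t: 10.42
eef_pos: [0.5899, 0.136, 0.0893]
ee_rot: [-3.141, 0.0, -1.767]
force: [2.0, -0.1, -3.8]
width: 0.0137
```

step_arm(
  commands="0 0 0.8 0 0 0; 0 0 0 0 0 0",
)

```text
t: 10.68
eef_pos: [0.5899, 0.136, 0.0885]
ee_rot: [-3.141, 0.0, -1.767]
force: [2.3, 0.7, -3.8]
width: 0.0137
```

A growing +x side force (2.3 N) with no vertical load means the pins are entering and rubbing on one side. I'll yield in +x (tool −y).

step_arm(
  commands="0 -0.7 0 0 0 0; 0 0 0 0 0 0",
)

```text
t: 10.92
eef_pos: [0.59, 0.1357, 0.0882]
ee_rot: [3.141, -0.0, -1.767]
force: [0.2, 0.7, -3.3]
width: 0.0134
```

step_arm(
  commands="0 0 1 0 0 0; 0 0 1 0 0 0; 0 0 0 0 0 0",
)

```text
t: 11.3
eef_pos: [0.5903, 0.1358, 0.0863]
ee_rot: [3.141, -0.0, -1.767]
force: [0.4, 1.0, -4.7]
width: 0.0136
```

```bash
python3 - <<'E'
from h import *
delta([.5897,.136,.068])
E
```

```text
t 11.3 pos [0.5903 0.1358 0.0863] rot [ 3.1412e+00 -3.0000e-04 -1.7668e+00] F [ 0.4  1.  -4.7] M [ 0.07  0.01 -0.  ] w 0.0136
tool delta mm [-0.1  0.6 18.3]
```

The side force is gone and no vertical load has built up, so I'll keep going in small steps.

step_arm(
  commands="0 0 1 0 0 0; 0 0 1 0 0 0; 0 0 1 0 0 0; 0 0 0 0 0 0",
)

```text
t: 11.8
eef_pos: [0.5903, 0.1358, 0.0833]
ee_rot: [3.141, -0.0, -1.767]
force: [-1.1, 0.2, -4.1]
width: 0.014
```

step_arm(
  commands="0 0 1 0 0 0; 0 0 1 0 0 0; 0 0 1 0 0 0; 0 0 0 0 0 0",
)

```text
t: 12.3
eef_pos: [0.5904, 0.1358, 0.0803]
ee_rot: [3.141, -0.0, -1.767]
force: [-0.5, -0.2, -3.5]
width: 0.014
```

step_arm(
  commands="0 0 1 0 0 0; 0 0 1 0 0 0; 0 0 1 0 0 0; 0 0 0 0 0 0",
)

```text
t: 12.8
eef_pos: [0.5904, 0.1358, 0.0773]
ee_rot: [3.141, -0.0, -1.767]
force: [-0.3, -0.5, -3.2]
width: 0.0136
```

step_arm(
  commands="0 0 1 0 0 0; 0 0 1 0 0 0; 0 0 1 0 0 0; 0 0 0 0 0 0",
)

```text
t: 13.3
eef_pos: [0.5904, 0.1358, 0.0743]
ee_rot: [3.141, -0.0, -1.767]
force: [-1.5, -0.1, -4.8]
width: 0.0137
```

step_arm(
  commands="0 0 1 0 0 0; 0 0 1 0 0 0; 0 0 1 0 0 0; 0 0 0 0 0 0",
)

```text
t: 13.8
eef_pos: [0.5904, 0.1358, 0.0714]
ee_rot: [3.141, -0.0, -1.767]
force: [0.6, -0.4, -4.5]
width: 0.0136
```

step_arm(
  commands="0 0 0.7 0 0 0; 0 0 0.7 0 0 0; 0 0 0 0 0 0",
)

```text
t: 14.18
eef_pos: [0.5904, 0.1358, 0.07]
ee_rot: [3.141, -0.0, -1.767]
force: [-0.8, 0.4, -5.3]
width: 0.0136
```

step_arm(
  commands="0 0 0.5 0 0 0; 0 0 0 0 0 0; 0 0 0 0 0 0",
)

```text
t: 14.55
eef_pos: [0.5904, 0.1358, 0.0696]
ee_rot: [-3.142, 0.0, -1.767]
force: [-0.6, 0.5, -4.0]
width: 0.0137
```

step_arm(
  commands="0 0 0.5 0 0 0; 0 0 0 0 0 0; 0 0 0 0 0 0",
)

```text
t: 14.92
eef_pos: [0.5904, 0.1358, 0.0691]
ee_rot: [3.142, 0.0, -1.767]
force: [-0.5, 0.1, -3.9]
width: 0.014
```

step_arm(
  commands="0 0 0.5 0 0 0; 0 0 0 0 0 0; 0 0 0 0 0 0",
)

```text
t: 15.3
eef_pos: [0.5904, 0.1358, 0.0686]
ee_rot: [3.142, 0.0, -1.767]
force: [0.5, -0.1, -4.2]
width: 0.0134
```

step_arm(
  commands="0 0 0.4 0 0 0; 0 0 0 0 0 0; 0 0 0 0 0 0",
)

```text
t: 15.68
eef_pos: [0.5905, 0.1359, 0.0682]
ee_rot: [-3.142, 0.0, -1.767]
force: [0.3, 0.3, -2.8]
width: 0.0137
```

step_arm(
  commands="0 0 0.4 0 0 0; 0 0 0 0 0 0; 0 0 0 0 0 0",
)

```text
t: 16.05
eef_pos: [0.5905, 0.1358, 0.0682]
ee_rot: [-3.141, 0.0, -1.767]
force: [-3.3, 0.1, 5.5]
width: 0.013
```

step_arm(
  commands="0 0 0.3 0 0 0; 0 0 0 0 0 0; 0 0 0 0 0 0",
)

```text
t: 16.42
eef_pos: [0.5905, 0.1358, 0.0681]
ee_rot: [-3.141, 0.0, -1.767]
force: [-4.2, -1.1, 6.2]
width: 0.0138
```

It is resting on the plate at the expected height (TCP 0.068), with the weight off the wrist and a light push. Releasing and rising.

step_arm(
  commands="0 0 0 0 0 0; 0 0 0 0 0 0; 0 0 0 0 0 0; 0 0 0 0 0 0",
  jaw=45,
)

```text
t: 16.92
eef_pos: [0.5905, 0.1358, 0.0673]
ee_rot: [3.142, -0.0, -1.767]
force: [0.3, 0.7, -0.7]
width: 0.044
```

step_arm(
  commands="0 0 -5 0 0 0; 0 0 -15 0 0 0; 0 0 -25 0 0 0; 0 0 -25 0 0 0; 50 0 0 0 0 0; 50 0 0 0 0 0; 0 0 0 0 0 0",
)

```text
t: 17.8
eef_pos: [0.5702, 0.0352, 0.1389]
ee_rot: [-3.141, 0.001, -1.77]
force: [1.3, -0.2, 0.3]
width: 0.045
```

```bash
python3 - <<'E'
from h import *
delta([.5897,.136,.068])
p=shot('side','side4.png');q=shot('top','top4.png')
cv2.imwrite('pics/s4zz.png',cv2.resize(p['frame'][225:335,175:285,::-1],None,fx=7,fy=5.4,interpolation=cv2.INTER_NEAREST))
cv2.imwrite('pics/t4zz.png',cv2.resize(q['frame'][170:235,170:265,::-1],None,fx=8,fy=8,interpolation=cv2.INTER_NEAREST))
from m import *
for P,c,z in((p,(222,280),.032),(p,(222,280),.024)):
    try:
        C=quad(P,c);W=np.array([ray(P,x,z) for x in C]);print(C.round(1).tolist(),[x.round(4) if hasattr(x,'round') else x for x in pose(W,z)])
    except Exception as e:print(e)
for o in('tab_knob','tab'):print([(d['pixel'],d['conf']) for d in recognise(p,o)],[(d['pixel'],d['conf']) for d in recognise(q,o)])
E
```

```text
t 17.8 pos [0.5702 0.0352 0.1389] rot [-3.1408e+00  5.0000e-04 -1.7697e+00] F [ 1.3 -0.2  0.3] M [ 0.06  0.03 -0.02] w 0.045
tool delta mm [-102.6    0.9   71. ]
[[236.3, 240.0], [269.3, 253.3], [234.3, 305.5], [199.2, 289.5]] [array([0.5883, 0.136 , 0.032 ]), np.float64(1.3758), [np.float64(0.1024414108658715), np.float64(0.18205084688292805), np.float64(0.10205800724809974), np.float64(0.18192068898474864)]]
[[236.3, 240.0], [269.3, 253.3], [234.3, 305.5], [199.2, 289.5]] [array([0.5909, 0.1305, 0.024 ]), np.float64(1.3758), [np.float64(0.10329726461451942), np.float64(0.1835718030903086), np.float64(0.10291065782509325), np.float64(0.18344055777909832)]]
[([211.9, 308.6], 0.49)] []
[([208.9, 309.1], 0.75)] [([300.6, 154.9], 0.29)]
```

View pics/s4zz.png

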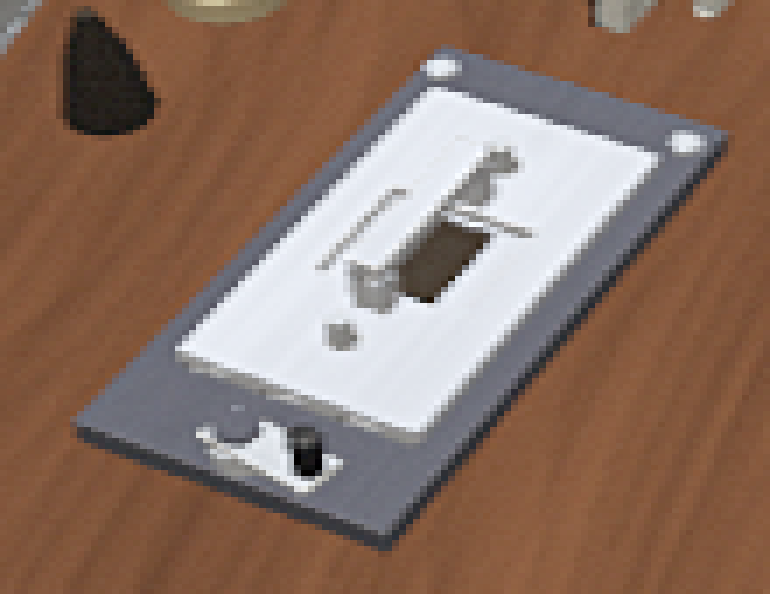

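View pics/t4zz.png

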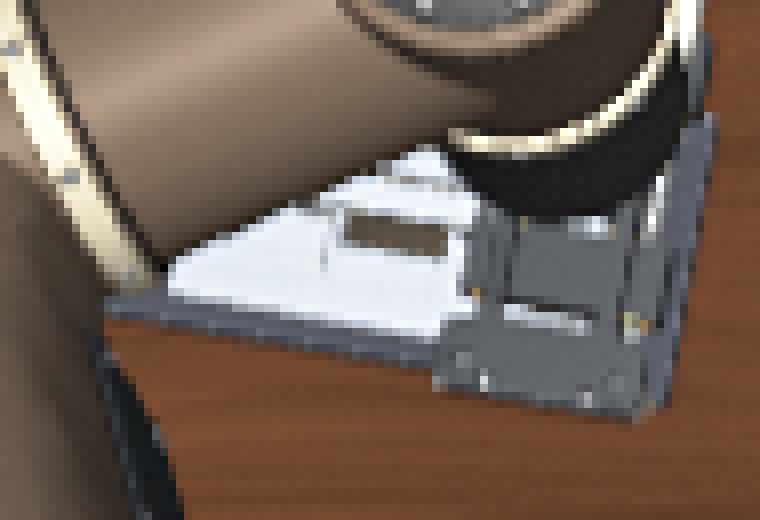

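The template lies flat, with the pin visible in its +y hole (zoom (340,333)). Next I'll locate the knob and pivot from both views.

```bash
python3 - <<'E'
from h import *
t=pickle.load(open('pics/top0.png.pkl','rb'));s=pickle.load(open('pics/side4.png.pkl','rb'))
a=t['frame'][178:208,170:200,::-1];b=s['frame'][295:320,195:225,::-1]
cv2.imwrite('pics/kz.png',np.hstack([cv2.resize(a,(390,390),interpolation=cv2.INTER_NEAREST),cv2.resize(b,(390,325),interpolation=cv2.INTER_NEAREST).copy() if 0 else cv2.copyMakeBorder(cv2.resize(b,(390,325),interpolation=cv2.INTER_NEAREST),0,65,0,0,cv2.BORDER_CONSTANT)]))
yaw=1.3745-np.pi/2;R=np.array([[np.cos(yaw),-np.sin(yaw)],[np.sin(yaw),np.cos(yaw)]])
c=np.array([.5905,.136])
for th in(0,-.15,-.3):
  k=c+R@[-.034*np.cos(th),.118-.034*np.sin(th)]
  print(th,k, [( (proj(P,[*k,z])[0]+.5-o)*13).round(0).tolist() for P,o in((t,(170,178)),(s,(195,295))) for z in(.04,.068)])
k=c+R@[0,.118];print('piv',[( (proj(P,[*k,z])[0]+.5-o)*13).round(0).tolist() for P,o in((t,(170,178)),(s,(195,295))) for z in(.034,.045)])
E
```

```text
0 [0.58016745 0.25836518] [[167.0, 287.0], [142.0, 266.0], [348.0, 192.0], [334.0, 107.0]]
-0.15 [0.58153287 0.26327404] [[148.0, 283.0], [123.0, 261.0], [332.0, 212.0], [318.0, 128.0]]
-0.3 [0.58361653 0.26792374] [[131.0, 276.0], [105.0, 254.0], [312.0, 231.0], [297.0, 147.0]]
piv [[199.0, 168.0], [189.0, 159.0], [196.0, 137.0], [189.0, 105.0]]
```

View pics/kz.png

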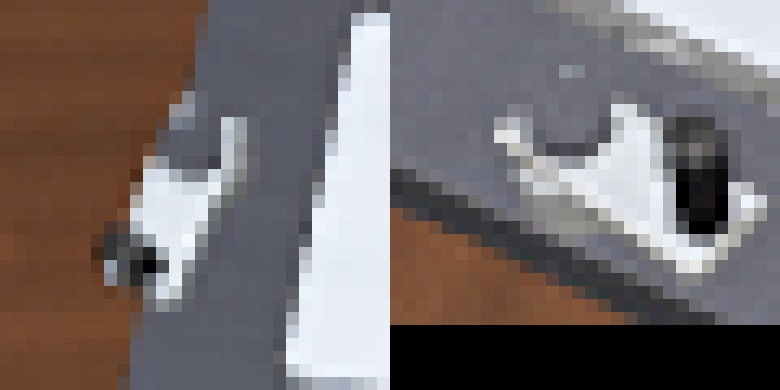

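```bash
python3 - <<'E'
from h import *
t=pickle.load(open('pics/top0.png.pkl','rb'));s=pickle.load(open('pics/side4.png.pkl','rb'))
a=ray(t,np.array([128,252])/13+[170,178]-.5,.054)[:2];b=ray(s,np.array([306,176])/13+[195,295]-.5,.054)[:2]
print(a,b,(a+[0,.002]+b+[.002,0])/2)
yaw=1.3745-np.pi/2;R=np.array([[np.cos(yaw),-np.sin(yaw)],[np.sin(yaw),np.cos(yaw)]])
k=(a+[0,.002]+b+[.002,0])/2
for c in([.5905,.136],[.5915,.139]):print(R.T@(k-c)*1000)
E
```

```text
[0.58693549 0.26530703] [0.5843986  0.26526745] [0.58666704 0.26628724]
[-29.1703262  127.03758915]
[-29.56600747 123.90016404]
```

step_arm(
  commands="0 0 0 0 0 0.179; 0 0 0 0 0 0.179; 0 0 0 0 0 0.179; 0 0 0 0 0 0.179; 0 0 0 0 0 0.179; 0 0 0 0 0 0.179; 0 0 0 0 0 0.179; 0 0 0 0 0 0.179",
  jaw=44,
)

```text
t: 19.1
eef_pos: [0.5711, 0.0386, 0.1373]
ee_rot: [-3.141, -0.0, 3.08]
force: [0.5, 0.2, -0.2]
width: 0.0439
```

step_arm(
  commands="0 0 0 0 0 0.179; 0 0 0 0 0 0.179; 0 0 0 0 0 0; 0 0 0 0 0 0",
)

```text
t: 19.6
eef_pos: [0.571, 0.0382, 0.1374]
ee_rot: [-3.141, -0.0, 2.731]
force: [0.7, 0.4, 0.4]
width: 0.044
```

```bash
python3 - <<'E'
from h import *
delta([.5865,.266,.139]);print(get_state()['q'].round(2))
t=pickle.load(open('pics/top0.png.pkl','rb'));print(ray(t,(149,160),.06))
E
```

```text
t 19.6 pos [0.571  0.0382 0.1374] rot [-3.1414e+00 -1.0000e-04  2.7310e+00] F [0.7 0.4 0.4] M [ 0.    0.03 -0.  ] w 0.044
tool delta mm [ 76.7 215.1  -1.7]
[ 0.41  0.29 -0.37  0.   -0.91 -2.39]
[0.71792291 0.37002116 0.06      ]
```

step_arm(
  commands="15.3 43 0 0 0 0; 15.3 43 0 0 0 0; 15.3 43 0 0 0 0; 15.3 43 0 0 0 0; 15.3 43 0 0 0 0; 0 0 0 0 0 0; 0 0 0 0 0 0",
)

```text
t: 20.48
eef_pos: [0.5873, 0.2654, 0.1371]
ee_rot: [-3.141, -0.0, 2.729]
force: [0.1, -0.2, -0.2]
width: 0.0439
```

```bash
python3 - <<'E'
from h import *
delta([.5865,.266,.077]);print(get_state()['q'].round(2))
p=shot('side','side5.png')
cv2.imwrite('pics/s5z.png',cv2.resize(p['frame'][220:340,130:280,::-1],None,fx=5,fy=5,interpolation=cv2.INTER_CUBIC))
E
```

```text
t 20.48 pos [0.5873 0.2654 0.1371] rot [-3.1409e+00 -4.0000e-04  2.7290e+00] F [ 0.1 -0.2 -0.2] M [-0.08 -0.02 -0.04] w 0.0439
tool delta mm [ 1.   0.3 60.1]
[ 0.73  0.4  -0.2  -0.   -0.97 -2.71]
```

View pics/s5z.png

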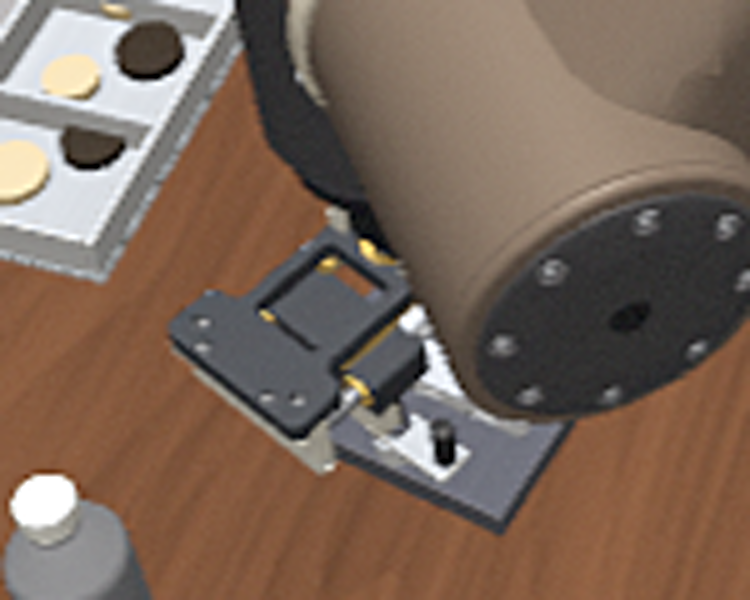

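```bash
python3 - <<'E'
from h import *
p=pickle.load(open('pics/side5.png.pkl','rb'));s=get_state();R=Ro.from_euler('xyz',s['ee_rot'])
for v in([0,0,25],[0,22,25],[0,43,25],[0,-22,25],[0,-43,25],[0,0,85]):
    w=s['eef_pos']+R.apply(np.array(v)/1000);print(v,w.round(3),((proj(p,w)[0]-[130,220]+.5)*5).round(0))
print(((proj(p,[.5865,.266,.054])[0]-[130,220]+.5)*5).round(0))
E
```

```text
[0, 0, 25] [0.587 0.265 0.112] [425. 370.]
[0, 22, 25] [0.596 0.285 0.112] [390. 402.]
[0, 43, 25] [0.605 0.304 0.112] [356. 433.]
[0, -22, 25] [0.579 0.245 0.112] [459. 339.]
[0, -43, 25] [0.57  0.225 0.112] [491. 310.]
[0, 0, 85] [0.587 0.265 0.052] [438. 442.]
[438. 443.]
```

The visible fingertip (385,420) matches its projection (390,402), and the point below the TCP lands on the knob at (443,440). The wrist hides the other finger. Descending.

step_arm(
  commands="1 0 20 0 0 0; 0 0 20 0 0 0; 0 0 12 0 0 0; 0 0 0 0 0 0",
)

```text
t: 21.02
eef_pos: [0.5865, 0.2648, 0.0848]
ee_rot: [-3.14, -0.001, 2.726]
force: [0.3, 0.2, -0.0]
width: 0.0443
```

step_arm(
  commands="0 0 4 0 0 0; 0 0 4 0 0 0; 0 0 0 0 0 0; 0 0 0 0 0 0",
)

```text
t: 21.52
eef_pos: [0.5868, 0.2658, 0.0776]
ee_rot: [3.141, 0.0, 2.727]
force: [0.2, -0.3, 0.2]
width: 0.0436
```

step_arm(
  commands="0 0 0 0 0 0; 0 0 0 0 0 0; 0 0 0 0 0 0; 0 0 0 0 0 0",
  jaw=8,
  grip_force=3,
)

```text
t: 22.02
eef_pos: [0.5862, 0.2652, 0.0773]
ee_rot: [-3.14, -0.001, 2.726]
force: [-1.2, -1.2, 2.5]
width: 0.0119
```

```bash
python3 - <<'E'
from h import *
delta([.5865,.266,.077])
E
```

```text
t 22.02 pos [0.5862 0.2652 0.0773] rot [-3.1402e+00 -7.0000e-04  2.7263e+00] F [-1.2 -1.2  2.5] M [-0.55  0.52  0.02] w 0.0119
tool delta mm [0.1 0.9 0.3]
```

The jaws stopped on the 12 mm knob. Swinging it along the arc with the tool turning along.

step_arm(
  commands="-0.4 -5.1 0 0 0 -0.15; -0.4 -5.1 0 0 0 -0.15; -0.4 -5.1 0 0 0 -0.15; 0 0 0 0 0 0",
)

```text
t: 22.52
eef_pos: [0.5835, 0.2509, 0.0774]
ee_rot: [3.141, -0.0, -3.108]
force: [-3.3, 2.0, 0.2]
width: 0.0115
```

step_arm(
  commands="-0.4 -5.1 0 0 0 -0.15; -0.4 -5.1 0 0 0 -0.15; -0.4 -5.1 0 0 0 -0.15; 0 0 0 0 0 0",
)

```text
t: 23.02
eef_pos: [0.5874, 0.2357, 0.0773]
ee_rot: [-3.141, -0.001, -2.661]
force: [-3.0, 0.2, 1.2]
width: 0.012
```

step_arm(
  commands="-0.4 -5.1 0 0 0 -0.15; -0.4 -5.1 0 0 0 -0.15; -0.4 -5.1 0 0 0 -0.15; 0 0 0 0 0 0",
)

```text
t: 23.52
eef_pos: [0.5976, 0.224, 0.0773]
ee_rot: [3.142, -0.001, -2.213]
force: [-2.6, -2.4, 0.8]
width: 0.0116
```

```bash
python3 - <<'E'
from h import *
delta([.5865,.266,.077])
E
```

```text
t 23.52 pos [0.5976 0.224  0.0773] rot [ 3.1415e+00 -1.3000e-03 -2.2126e+00] F [-2.6 -2.4  0.8] M [-0.82  0.94  0.01] w 0.0116
tool delta mm [-27.   34.1   0.2]
```

step_arm(
  commands="-0.4 -5.1 0 0 0 -0.15; -0.4 -5.1 0 0 0 -0.15; 0 0 0 0 0 0",
)

```text
t: 23.9
eef_pos: [0.6069, 0.2194, 0.0773]
ee_rot: [3.142, -0.001, -1.914]
force: [-0.7, -1.9, -0.9]
width: 0.0114
```

step_arm(
  commands="-0.2 -3.4 0 0 0 -0.1; 0 0 0 0 0 0",
)

```text
t: 24.15
eef_pos: [0.6101, 0.2186, 0.0773]
ee_rot: [3.141, -0.001, -1.813]
force: [-2.6, -2.3, -0.1]
width: 0.0116
```

step_arm(
  commands="-0.1 -1.7 0 0 0 -0.05; 0 0 0 0 0 0",
)

```text
t: 24.4
eef_pos: [0.6109, 0.2185, 0.0772]
ee_rot: [3.14, -0.001, -1.763]
force: [-6.5, -0.4, 1.5]
width: 0.0121
```

```bash
python3 - <<'E'
from h import *
delta([.5865,.266,.077])
p=shot('side','side6.png')
cv2.imwrite('pics/s6z.png',cv2.resize(p['frame'][220:340,150:300,::-1],None,fx=5,fy=5,interpolation=cv2.INTER_CUBIC))
E
```

```text
t 24.4 pos [0.6109 0.2185 0.0772] rot [ 3.1402e+00 -7.0000e-04 -1.7630e+00] F [-6.5 -0.4  1.5] M [-0.2   2.02  0.03] w 0.0121
tool delta mm [-42.   33.    0.2]
```

View pics/s6z.png

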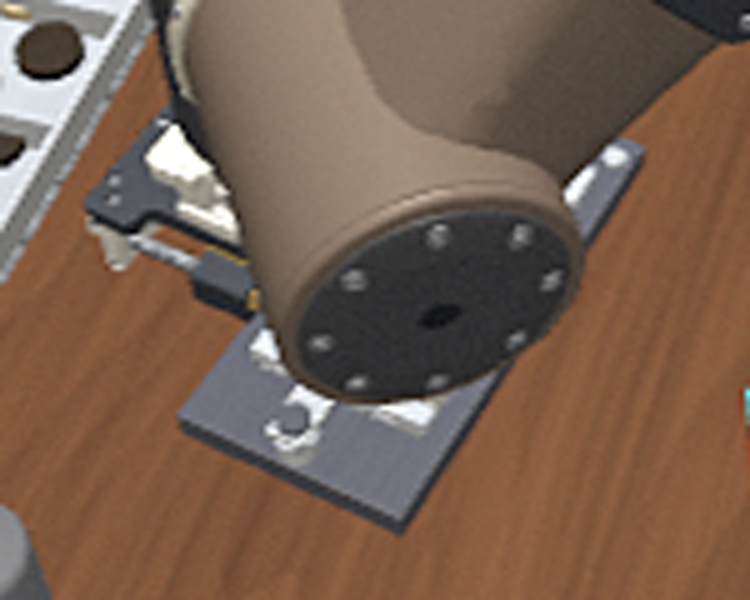

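The force jumped to 6.5 N and the motion stalled, so the tab is at its stop. The picture shows it pointing over the template's end. Releasing and retreating.

step_arm(
  commands="0 0 0 0 0 0; 0 0 0 0 0 0; 0 0 0 0 0 0; 0 0 0 0 0 0",
  jaw=36,
)

```text
t: 24.95
eef_pos: [0.6121, 0.2187, 0.0776]
ee_rot: [-3.141, 0.0, -1.757]
force: [0.5, -0.0, 0.5]
width: 0.0357
```

step_arm(
  commands="0 0 -10 0 0 0; 0 0 -20 0 0 0; 0 0 -25 0 0 0; 0 0 -25 0 0 0; 50 0 -10 0 0 0; 50 0 0 0 0 0; 50 0 0 0 0 0; 50 0 0 0 0 0",
)

```text
t: 25.95
eef_pos: [0.5747, 0.0206, 0.1685]
ee_rot: [-3.14, 0.001, -1.757]
force: [1.0, -0.4, 0.7]
width: 0.036
```

step_arm(
  commands="40 0 0 0 0 0; 0 0 0 0 0 0; 0 0 0 0 0 0; 0 0 0 0 0 0",
)

```text
t: 26.45
eef_pos: [0.5678, -0.0166, 0.1677]
ee_rot: [-3.141, 0.0, -1.756]
force: [-0.2, 0.7, -0.8]
width: 0.036
```

```bash
python3 - <<'E'
from h import *
from m import *
delta([.5865,.266,.077])
p=shot('side','side7.png');q=shot('top','top7.png')
cv2.imwrite('pics/s7z.png',cv2.resize(p['frame'][220:340,150:300,::-1],None,fx=5,fy=5,interpolation=cv2.INTER_CUBIC))
E
```

```text
t 26.45 pos [ 0.5678 -0.0166  0.1677] rot [-3.1412e+00  2.0000e-04 -1.7559e+00] F [-0.2  0.7 -0.8] M [-0.02  0.09 -0.01] w 0.036
tool delta mm [-281.2   33.6   90.7]
```

View pics/s7z.png

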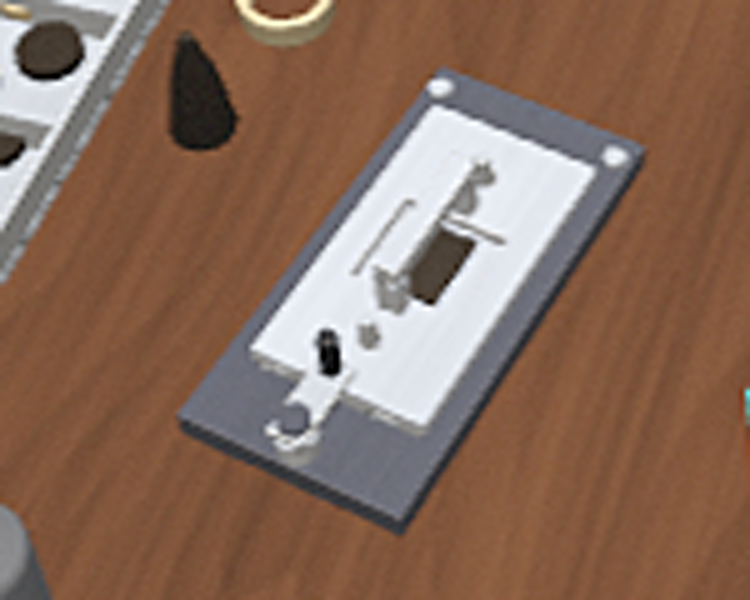

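View pics/top7.png

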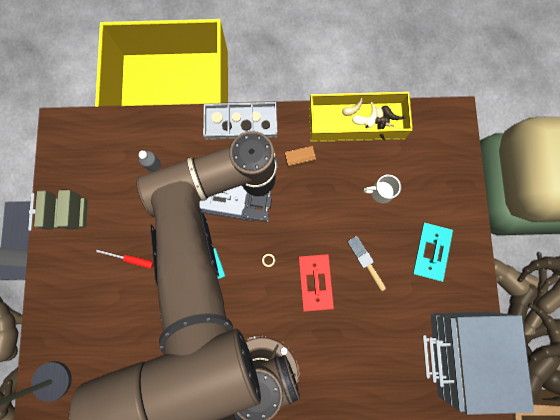

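The tab lies over the template's end along the fixture axis: knob at zoom (328,355), pivot at (295,420). The template is flat and the arm is clear. Handing in.

```bash
python3 - <<'E'
from station import *
print(job_done())
E
```

```text
the job is handed in; nothing more can be done
None
```

The template is fully home on both pins, the tab is locked over its end, and the job was handed in at about 26.5 s of the 72 s. No verdict is reported on hand-in.

- **Seating:** I carried the template over the pins and lowered it in steps of 1 mm or less. I gave way about 0.7 mm in +x when a pin rubbed with 2.3 N. It came to rest at the expected height (TCP z 0.068), and the largest reading there was about 6 N up, roughly 10 N on the plate once the template's weight is counted.
- **Locking:** I gripped the knob lightly and swung the tab until the force rose to about 6.5 N and the motion stalled at its stop. Then I let go and moved clear.
- **Last checks:**
  - After release the pictures showed the template flat with a pin visible in its +y hole, and the last pictures showed it unmoved.
  - The tab pointed along the fixture's −y over the template's end.
  - The bystanders visible in the last pictures stood where they were. The arm hid part of the top view, and I compared them by eye rather than measuring.
- **What disagreed:** the two cameras differed by about 2–3 mm on where the pins were relative to the template, so I settled that by feel. I judged the tab's final angle from the picture and the stop force; there is no joint reading for it.

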